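Park the index plunger and draw out the test carriage

ROBOT

A 6-joint arm with a two-finger parallel gripper is mounted at the origin on the work surface. World frame = base frame: x ahead of the robot, y to its left, z up, the work surface at z = 0. Lengths are in m, angles in rad, forces in N, time in s.
With the tool pointing down it reaches from about 0.4 to 0.825 m from the base axis. Payload 7 kg.
Tool frame: the origin (TCP) lies at the centre of the arm's flange, where the gripper is bolted on; the fingertips stand 178 mm ahead of it and the grasp point (between the pads) lies ahead of it (tcp_to_grasp is the z of the grasp point in the tool frame, in m); z points along the fingers, x is the direction in which the jaws open and shut, and the axes are right-handed (so a half turn about z gives the same grasp; the last joint's range is limited). The gripper opens to 88 mm and grips with 3 to 60 N. Pads are 19 mm wide; open, the fingers measure 130 mm over their backs; the gripper's body (78 mm by 193 mm) begins 47 mm behind the grasp point.
Start: joints at [-0.907, 0.359, 0.012, 0, -1.224, -0.288], TCP at [0.248, -0.628, 0.405] pointing down, gripper open.
Joint ranges: [-3.07, 3.07], [-1.43, 2.12], [-1.02, 1.25], [-3.03, 1.67], [-3.05, -0], [-3.03, 3.03]. Speed limits (rad/s): [2.39, 2.39, 3.01, 3.14, 3.14, 3.14].

INTERFACE

Orientations are given as [roll, pitch, yaw] about the fixed x, y, z axes, in that order (R = Rz(yaw) Ry(pitch) Rx(roll)).
In Python, from station import get_state, grab_frame, job_done, tcp_to_grasp gives the robot as it stands.
- The arm moves only by the tool drive_tool, never from a script. Its argument "moves" is a list of rows, each a list of 7 numbers: the shift along the tool's x, y, z in mm, then the turn, a rotation vector about the tool's x, y, z in degrees, then the closure, from -1 (fully open) to 1 (shut), so that 0 is half open. In form: [[dx, dy, dz, ax, ay, az, claw], ...]. A call has 1 to 12 rows; each row is the pose to reach, as a shift and turn from the pose commanded when the call began, along the tool's axes at that moment; what a row does not reach only later rows make up. A row lasts 1/8 s, in which the tool goes at most 62.5 mm and 10.7 degrees, less where a joint would pass 70% of its speed; a pose out of reach is approached as far as the arm can. A call with a gripper value outside its range is refused whole. The fingers move at their own pace and stop on an object; "grip_force" is the grip in N (left out, the last holds). Time passes only in rows, so rows that repeat a pose let the fingers close. It gives the time, the measured TCP pose, the force and the opening at its end, in the units of the state.
- get_state(): the state, without advancing time (a new reading comes with each control period).
- grab_frame(name): name is "scene" or "top" or "wrist"; returns a dict with "img" (400x640x3 uint8, red, green, blue), "range_z" (400x640 float32, m along the optical axis (not along the pixel's ray), 0 where there is no reading), "fovy" (degrees; the focal length in pixels is half the picture's height over the tangent of half this angle, whatever the lens; pixels are square), "cx", "cy" (the principal point, pixels), "k1" (the pictures are not rectified: a ray, as slopes to the right and down, at radius r is drawn at 1 + k1 r^2 times it, then the intrinsics apply), "rvec" (rotation vector, rad) and "tvec" (3), from world to camera coordinates, as OpenCV has them. Camera axes: x right, y down, z forward; pixel columns grow to the right and rows downward; lengths in m; the calibration is good to about 2 mm. A picture is of the moment at which its call begins.
- job_done(): hands the job in, once; it reports no verdict.
The state is a dict: "t": time; "q": joint angles; "qd": joint speeds; "joint_efforts": joint torques, N m; "eef_pos": TCP position; "ee_rot": TCP orientation; "force": force on the tool from outside, world axes, zero at the start; "moment": the same for the moment, N m; "width": finger opening in m.
Only numpy, scipy, OpenCV 4.12 (cv2) and the standard library are available. Lean on these libraries where they do the work, as an engineer would, in place of code of your own. Each camera call takes 0.05 s, during which the arm holds its last target. There are 200 camera calls.

TASK

Free the board carriage of the test fixture: pull the red T-bar of the sprung index plunger gently up to its stop, turn it anticlockwise (seen from above) and let it drop into its rest notch so that it stays up by itself when you let go. Then slide the blue carriage by its black post gently all the way against the rubber end stop, and let go. Keep the circuit board in its nest and leave the other things on the bench where they are.

Things in the scene. Friction and masses are not known exactly. Their poses are not given: they have to be found in the camera images.
- fixture: White base plate of the test fixture, 180 (x) by 370 (y) by 12 mm, fixed to the bench; origin at the centre of its underside; its z is up. In its frame the plunger's axis stands at x=+55, y=+85 mm; the carriage slides towards its -y. An opened clear probe plate stands upright at its +y end (y=174 to 182, 142 mm high).
- tbar (a point): Centre of the red T-bar on the plunger, where to grip: 42 mm long (point x), 12 mm wide (point y, pinch here), 16 mm high, 108 mm above the bench at the start. It rises and turns with the plunger, whose axis is vertical through this point. Below the bar is only an 8 mm stem for 30 mm. Moving part 0.11 kg; a spring pushes it down with 6 N at the start, 8.5 N at full lift.
- plunger_lift (a joint): Lift of the plunger, m; 0 = pin down, locking the carriage, which it frees at about 0.006. The cross pin clears the sleeve's flat top at a lift of 0.012 to 0.020, set differently each time; a stop blocks the lift 3.5 mm above that. At lower lifts the wall of the sleeve's deep gap blocks turning. Contact forces over 25 N damage pin and sleeve: do not haul on at the stop or twist against a wall.
- plunger_turn (a joint): Turn of the plunger, rad; 0 = bar along fixture x; grows anticlockwise from above; at most 1.5. Lifted and turned 0.5 to 0.75, the cross pin is above the sleeve's flat top. The rest notch, 3.5 mm below the flat top, is centred somewhere from 0.88 to 1.26; the pin enters within 0.07 of its centre. Feel for it. The pin also stays up on the flat top, but that is not parked.
- plunger_base (a point): Fixed point on the plunger's axis, on top of the clear bracket, 50 mm above the bench. On it is a dark castellated rest sleeve, 40 mm across, its height and turn adjustable and unknown. A 40 mm steel cross pin (5 by 5 mm, parallel to the bar, underside 58 mm above the bench at lift 0) lies in its deep gap while down. Its rest notch has a yellow floor and is 8 mm wide for the 5 mm pin.
- carriage: Blue carriage plate, 90 (x) by 165 (y) by 10 mm, its top 24 mm above the bench; frame parallel to the fixture's and at its origin when the carriage's travel is 0. An ear with a 14 mm index gap takes the plunger's pin. Friction about 1.2 N, 0.35 kg.
- grip_post (a point): Upright black post on the carriage, 16 mm in diameter, top 68 mm above the bench and foot at 24 mm; this point is on its axis, 50 mm above the bench.
- carriage_travel (a point): A point fixed to the carriage, at the fixture's origin when the travel is 0; the travel is how far it has gone along the fixture's -y. The carriage meets the rubber stop at a travel of 65 mm.
- end_stop: Black rubber end stop, 50 by 12 by 16 mm, on the base plate near its -y end; origin at the centre of its underside. The carriage should not press on it with more than 25 N.
- nest_mid (a point): Centre of the nest on the carriage, 27 mm above the bench; black lips 6 mm high around the board.
- board_mid (a point): Centre of the green circuit board, 60 by 58 by 5 mm, 40 g, lying loose in the nest of the carriage.
- plunger: The plunger's pin, moving straight up and down on its axis; origin at bench height when the lift is 0.
- screwdriver: Screwdriver, 160 mm long, lying by the robot's side of the fixture. Leave it.
- pin_cup: Grey cup, 60 mm wide, 50 mm high, beyond the fixture. Leave it.
- pocket_meter: Blue pocket meter, 160 by 85 by 38 mm, right of the fixture. Leave it.
- probe_tray: Clear tray of probes, 170 by 240 by 30 mm, left of the fixture. Leave it.
- flux_jar: Amber jar, 48 mm wide, 70 mm high, at the left. Leave it.
- eraser_block: White block, 60 by 35 by 20 mm, at the right. Leave it.
There are look-alikes about, which are no part of the job. Of the things that look like the part that bears board_mid, the largest one is meant.

How it is judged:
By the outcome, as a careful person would: the job done as asked, in the order asked, and still so for the second after the job is handed in, with the robot touching nothing.
It also fails if it takes over 72 s, if anything falls off the work surface, if the arm or the gripper's body presses on something with over 40 N, if the wrist force passes 120 N, or if a joint passes its speed limit or range.

## Working session

There is one attempt and no reset: what is moved stays moved. The work goes in short steps, Python scripts to look and compute and a tool call to move; the robot and the scene stay as the last step left them, time stands still between calls to the robot, and variables do not carry over. Pictures are saved under pics/ and viewed, about 8 in all and at most 12, crops included, and the job is handed in when it is done.

Besides the shell and the picture viewer there is one more tool, called after "Request:" as name([rows], argument=value, ...), one row to a line, values as JSON. drive_tool: Moves the arm, as the interface text tells. Its arguments: {"type":"object","properties":{"moves":{"type":"array"},"grip_force":{"type":"number"}},"required":["moves"]}

```bash
ls; mkdir -p pics
cat > h.py <<'E'
import numpy as np, cv2
from station import *
def K(f):
    F=200/np.tan(np.radians(f["fovy"])/2); return F
def ray(f,u,v):
    F=K(f); d=np.array([(u-f["cx"])/F,(v-f["cy"])/F])
    s=d.copy()
    for _ in range(20): s=d/(1+f["k1"]*(s@s))
    R,_=cv2.Rodrigues(np.array(f["rvec"],float)); t=np.array(f["tvec"],float)
    return -R.T@t, R.T@np.array([s[0],s[1],1.])
def onz(f,u,v,z):
    c,d=ray(f,u,v); return c+d*(z-c[2])/d[2]
def dep(f,u,v):
    c,d=ray(f,u,v); return c+d*f["range_z"][int(v),int(u)]
def cloud(f):
    F=K(f); v,u=np.mgrid[0:400,0:640]; d=np.stack([(u-f["cx"])/F,(v-f["cy"])/F],-1); s=d.copy()
    for _ in range(20): s=d/(1+f["k1"]*(s**2).sum(-1,keepdims=True))
    p=np.concatenate([s,np.ones((400,640,1))],-1)*f["range_z"][...,None]
    R,_=cv2.Rodrigues(np.array(f["rvec"],float)); return (p-np.array(f["tvec"]).ravel())@R
def save(n,im): cv2.imwrite("pics/"+n,cv2.cvtColor(im,cv2.COLOR_RGB2BGR))
E
python3 - <<'E'
from h import *
import pickle
fs={n:grab_frame(n) for n in("scene","top","wrist")}
pickle.dump(fs,open("f0.pkl","wb"))
for n,f in fs.items():
    print(n,f["fovy"],f["cx"],f["cy"],f["k1"],ray(f,320,200))
save("a.png",np.vstack([cv2.resize(fs["top"]["img"],(480,300)),cv2.resize(fs["scene"]["img"],(480,300))]))
print(get_state(),tcp_to_grasp)
E
```

```text
pics
scene 42.48548148490878 314.53133316959634 195.12545326547226 -0.12189144577606614 (array([1.27314381, 0.59625326, 1.61839271]), array([-0.41104163, -0.31453734, -0.85575335]))
top 45.69409718707758 324.85262136894835 205.55123069027525 -0.10461681663975829 (array([0.27121487, 0.01697361, 1.43638283]), array([ 1.95136987e-01,  4.76726067e-04, -9.80898876e-01]))
wrist 65.23096916456838 315.8002294906444 200.227642980576 -0.053159930277928376 (array([ 0.1713156 , -0.65681641,  0.3836859 ]), array([ 0.27812806,  0.12582962, -0.95236169]))
{'t': 0.15, 'q': array([-9.06875724e-01,  3.59210725e-01,  1.12866790e-02, -2.56740162e-04,
       -1.22412546e+00, -2.88107882e-01]), 'qd': array([-0.00127221, -0.00344828,  0.00204736,  0.00175631, -0.00046714,
        0.00071241]), 'joint_efforts': array([ 6.59327216e-04, -5.83274424e+01,  2.93293762e+01,  7.00121418e+00,
        8.80204519e-03, -1.21810581e-04]), 'eef_pos': array([ 0.247691  , -0.62775543,  0.40395248]), 'ee_rot': array([-3.14146798e+00, -1.27012011e-03,  1.94652158e+00]), 'force': array([-0.12473453,  0.30710777,  0.26606486]), 'moment': array([ 0.03450143, -0.07603048, -0.00016895]), 'width': 0.08754644287045243} 0.1593
```

View pics/a.png

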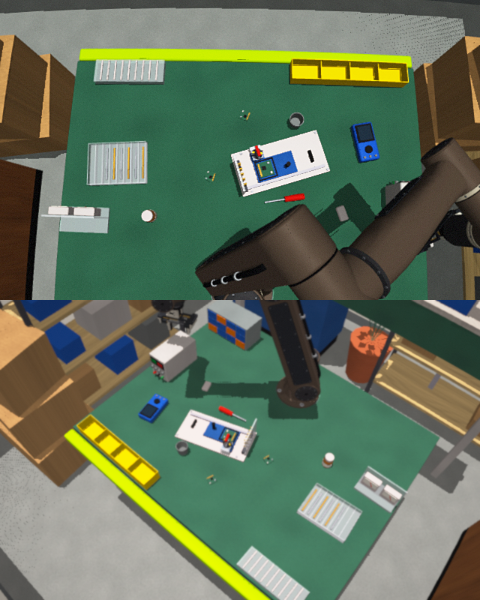

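Fixture is near (280,163) of the top tile, with the probe plate at its left (+y) end; candidate green boards at (210,175), (245,115) and (265,170). The last is the largest and lies in the blue carriage. I confirm in an enlarged crop while measuring.

Run:
```python
from h import *
import pickle
fs=pickle.load(open("f0.pkl","rb"))
f=fs["top"]; im=f["img"]; P=cloud(f)
hsv=cv2.cvtColor(im,cv2.COLOR_RGB2HSV)
roi=np.zeros((400,640),bool); roi[160:275,295:450]=1
def big(m):
    n,l,s,c=cv2.connectedComponentsWithStats(m.astype(np.uint8)); k=1+np.argsort(-s[1:,4])[:3]; return [(l==i,s[i],c[i]) for i in k]
w=roi&(hsv[...,1]<40)&(hsv[...,2]>170)
m,s,c=big(w)[0]; print("white",s,c)
ys,xs=np.nonzero(m); r=cv2.minAreaRect(np.stack([xs,ys],1).astype(np.float32)); bx=cv2.boxPoints(r)
for p in bx: print("corner",p,onz(f,*p,0.012).round(4))
pl=[onz(f,*p,0.012)[:2] for p in np.stack([xs,ys],1)]
r2=cv2.minAreaRect(np.array(pl,np.float32)*1000); print("plate mm",r2)
for nm,mm in(("red",roi&((hsv[...,0]<8)|(hsv[...,0]>172))&(hsv[...,1]>150)&(hsv[...,2]>80)),("blue",roi&(hsv[...,0]>100)&(hsv[...,0]<125)&(hsv[...,1]>150)),("blk",roi&(hsv[...,2]<45))):
    for m,s,c in big(mm): print(nm,s,c.round(1),"medz",np.median(P[m],0).round(4), onz(f,*c,{'red':.116,'blue':.024,'blk':.068}[nm]).round(4))
a=cv2.resize(im[150:280,290:455],None,fx=4,fy=4,interpolation=2)
g=fs["scene"]["img"]
save("b.png",a)
b=cv2.resize(g[130:240,220:360],None,fx=5,fy=5,interpolation=2);save("c.png",b)
```

```text
white [ 308  173  132   89 4696] [379.07602215 215.18824532]
corner [306.83328 204.36887] [0.5402 0.0576 0.012 ]
corner [422.31064 169.97134] [ 0.6568 -0.2996  0.012 ]
corner [439.47153 227.58298] [ 0.4763 -0.349   0.012 ]
corner [323.99417 261.9805 ] [0.3659 0.002  0.012 ]
plate mm ((509.035888671875, -145.8065185546875), (183.89700317382812, 369.1786804199219), 17.40419578552246)
red [379 258  28  11 218] [392.6 263.1] medz [ 0.3654 -0.2033  0.0227] [ 0.3592 -0.1878  0.116 ]
red [340 194   8  14  59] [343.5 200.9] medz [ 0.533  -0.048   0.1155] [ 0.5326 -0.049   0.116 ]
blue [ 333  201   64   42 1031] [371.  220.2] medz [ 0.4948 -0.146   0.024 ] [ 0.4933 -0.1374  0.024 ]
blk [411 201   7  15  59] [414.  207.9] medz [ 0.5323 -0.2682  0.0267] [ 0.5254 -0.2599  0.068 ]
blk [380 216   7   7  31] [383.2 219.2] medz [ 0.4908 -0.1687  0.0651] [ 0.49   -0.1684  0.068 ]
blk [383 161  15  11  30] [389.6 166.9] medz [ 0.6608 -0.1943  0.0123] [ 0.6488 -0.1884  0.068 ]
```

View pics/b.png

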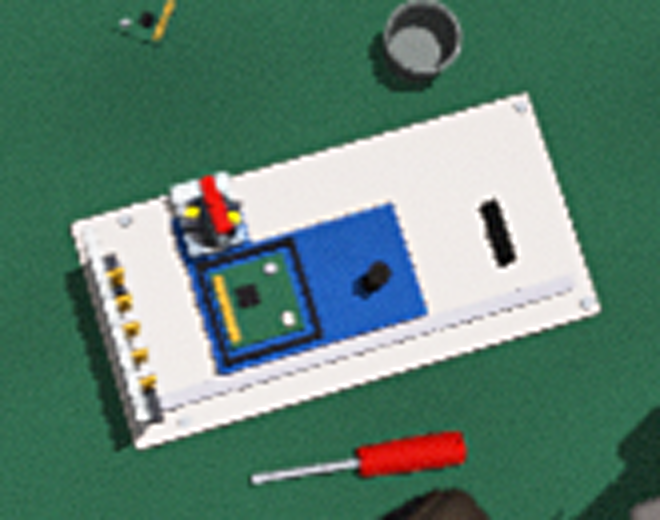

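View pics/c.png

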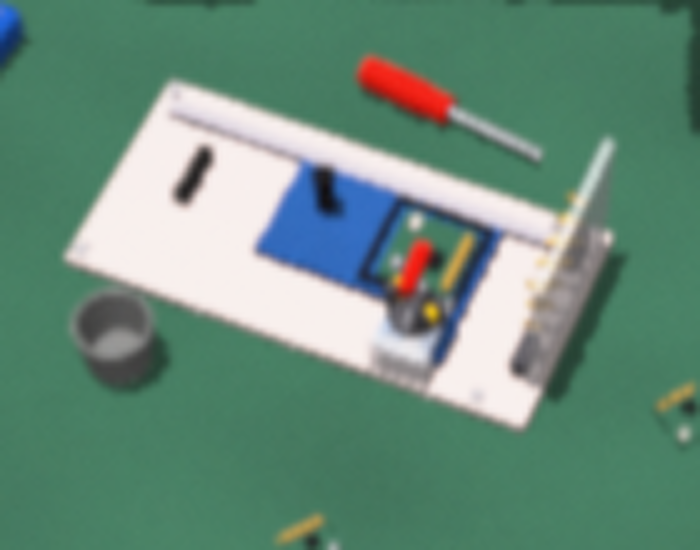

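Crop: the largest green board lies in the black-lipped nest on the blue carriage (b.png 262,303), so it is confirmed as the one meant. The red bar is at (215,205) over a dark sleeve with yellow notch floors, the black post at (372,280), the end stop at (497,232). Measured plate 184x369 mm and bar top z 0.1155, which match; predicted plunger (.5356,-.048) vs seen (.5326,-.049). Moving above it.

Request:
drive_tool([
  [36, 40, 0, 0, 0, 0.4, -1],
  [72, 80, 0, 0, 0, 0.8, -1],
  [108, 120, 0, 0, 0, 1.2, -1],
  [145, 160, 0, 0, 0, 1.6, -1],
  [181, 200, 0, 0, 0, 2, -1],
  [217, 240, 0, 0, 0, 2.4, -1],
  [253, 280, 0, 0, 0, 2.8, -1],
  [289, 319, 0, 0, 0, 3.1, -1],
  [325, 359, 0, 0, 0, 3.4, -1],
  [361, 399, 0, 0, 0, 3.7, -1],
  [400, 439, 0, 0, 0, 3.9, -1],
  [433, 479, 0, 0, 0, 3.9, -1],
])

```text
t: 1.65
eef_pos: [0.5347, -0.0474, 0.4048]
ee_rot: [3.141, -0.0, 1.879]
force: [1.0, 0.2, 0.0]
width: 0.0877
```

Request:
drive_tool([
  [0, 0, 0, 0, 0, 0, -1],
  [0, 0, 0, 0, 0, 0, -1],
])

```text
t: 1.9
eef_pos: [0.5342, -0.0492, 0.4043]
ee_rot: [-3.141, -0.0, 1.879]
force: [-0.3, -1.2, -0.1]
width: 0.0876
```

```bash
cat > w.py <<'E'
from h import *
def look(n):
    f=grab_frame("wrist"); im=f["img"]; P=cloud(f); save(n,im); s=get_state()
    print("tcp",s["eef_pos"].round(4),s["ee_rot"].round(4),"q6",s["q"][5].round(3),"F",s["force"].round(2),s["t"])
    hsv=cv2.cvtColor(im,cv2.COLOR_RGB2HSV)
    red=((hsv[...,0]<8)|(hsv[...,0]>172))&(hsv[...,1]>150)&(hsv[...,2]>70)
    return f,im,P,hsv,red
E
python3 - <<'E'
from w import *
f,im,P,hsv,red=look("w1.png")
top=red&(abs(P[...,2]-.116)<.006)&(f["range_z"]>0)
ys,xs=np.nonzero(top)
pts=np.array([onz(f,x,y,.116)[:2] for x,y in zip(xs,ys)])*1000
print("bar",cv2.minAreaRect(pts.astype(np.float32)),np.median(P[top],0),len(xs))
E
```

```text
tcp [ 0.534  -0.0497  0.4044] [-3.1409e+00 -1.0000e-04  1.8784e+00] q6 -1.536 F [ 0.49 -0.32 -0.18] 1.95
bar ((534.693359375, -47.584197998046875), (40.85627746582031, 10.810066223144531), 21.584461212158203) [ 0.53312247 -0.04788083  0.11561556] 488
```

View pics/w1.png

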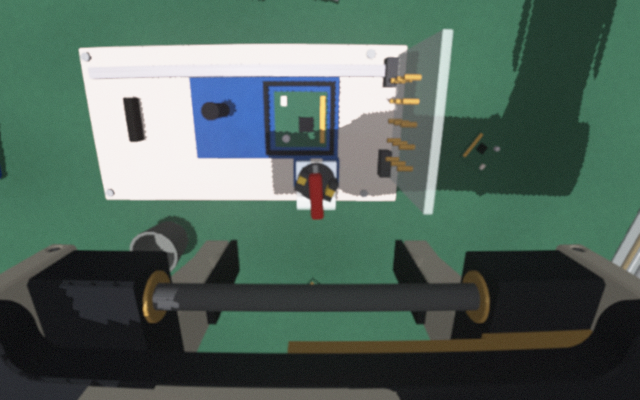

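Wrist view: bar at (317,195), sleeve with yellow notch floors at (302,180) and (331,192), post at (213,110), gripper at bottom. Refining the bar angle, fixture yaw and notch direction.

Run:
```python
from w import *
f,im,P,hsv,red=look("w2.png")
print(get_state()["q"].round(3))
ok=f["range_z"]>0
for tol in(.001,.002,.004):
    top=red&(abs(P[...,2]-.1158)<tol)&ok
    ys,xs=np.nonzero(top); pts=np.array([onz(f,x,y,.116)[:2] for x,y in zip(xs,ys)])*1000
    v=np.linalg.eigh(np.cov(pts.T))[1][:,1]; print("bar",tol,len(xs),cv2.minAreaRect(pts.astype(np.float32)),np.degrees(np.arctan2(v[1],v[0]))%180)
m=ok&(hsv[...,1]<60)&(hsv[...,2]>110)&(abs(P[...,2]-.012)<.005)
n,l,s,c=cv2.connectedComponentsWithStats(m.astype(np.uint8)); 
# long outer edges: for each column find top and bottom white pixel
E=[]
for u in range(115,260,3):
    col=np.nonzero(m[30:215,u])[0]+30; E.append((u,col.min(),col.max()))
for k in(1,2):
    q=np.array([onz(f,e[0],e[k],.012)[:2] for e in E])
    d=cv2.fitLine(q.astype(np.float32),cv2.DIST_HUBER,0,.01,.01).ravel(); print("edge",d,np.degrees(np.arctan2(d[1],d[0]))%180)
ye=(hsv[...,0]>18)&(hsv[...,0]<35)&(hsv[...,1]>120)&ok; ye[:, :290]=0; ye[:,345:]=0; ye[:165]=0;ye[210:]=0
n,l,s,c=cv2.connectedComponentsWithStats(ye.astype(np.uint8))
for i in range(1,n):
    if s[i,4]>8: print("yel",s[i],c[i],np.median(P[l==i],0).round(4))
# post
pm=ok&(abs(P[...,2]-.068)<.004); pm[:,:190]=0; pm[:,250:]=0; pm[140:]=0
print("post",pm.sum(),P[pm].mean(0))
```

```text
tcp [ 0.5339 -0.05    0.4046] [-3.1412 -0.      1.8777] q6 -1.536 F [-0.54 -0.16  0.73] 2.0
[ 0.272  0.131 -0.293  0.    -1.147 -1.536]
bar 0.001 364 ((535.2356567382812, -48.00196075439453), (39.650390625, 10.21468734741211), 20.072603225708008) 21.12621820183577
bar 0.002 453 ((535.11572265625, -47.765594482421875), (39.847232818603516, 10.561470985412598), 21.208120346069336) 21.243594012751544
bar 0.004 475 ((535.0938720703125, -47.95757293701172), (39.588226318359375, 10.772610664367676), 17.99514389038086) 21.046842758511048
edge [ 0.3057562  -0.9521098   0.44601697 -0.24024947] 107.803665
edge [ 0.29368773 -0.9559014   0.6157665  -0.18662873] 107.07887
yel [298 177   9   9  55] [301.94545455 180.74545455] [ 0.5351 -0.063   0.0731]
yel [326 187   8  10  57] [329.19298246 191.9122807 ] [ 0.5383 -0.0328  0.0731]
post 273 [ 0.49612899 -0.16949156  0.06774453]
```

Notch floor at z 0.073, so flat top ≈0.0766: expected clearing lift ≈18.6 mm, stop ≈22 mm, notch centre about 1.1–1.16 rad. Post at (.4955,-.1695). Descending onto the bar.

Request:
drive_tool([
  [1.5, 1.5, 25, 0, 0, -1, -1],
  [1.5, 1.5, 50, 0, 0, -1, -1],
  [1.5, 1.5, 75, 0, 0, -1.4, -1],
  [1.5, 1.5, 95, 0, 0, -1.4, -1],
  [1.5, 1.5, 115, 0, 0, -1.4, -0.5],
  [1.5, 1.5, 127, 0, 0, -1.4, -0.3],
  [1.5, 1.5, 134, 0, 0, -1.4, 0],
  [1.5, 1.5, 137, 0, 0, -1.4, 0.3],
  [1.5, 1.5, 137, 0, 0, -1.4, 0.4],
  [1.5, 1.5, 137, 0, 0, -1.4, 0.4],
], grip_force=15)

```text
t: 3.25
eef_pos: [0.5355, -0.0474, 0.2682]
ee_rot: [3.141, 0.0, 1.903]
force: [-0.3, 0.9, 0.4]
width: 0.0331
```

Run:
```python
from w import *
f,im,P,hsv,red=look("w3.png"); print(get_state()["width"])
```

```text
tcp [ 0.5355 -0.0473  0.2681] [3.1407e+00 1.0000e-04 1.9031e+00] q6 -1.515 F [ 0.5  -0.04 -1.11] 3.3
0.02980313524100991
```

View pics/w3.png

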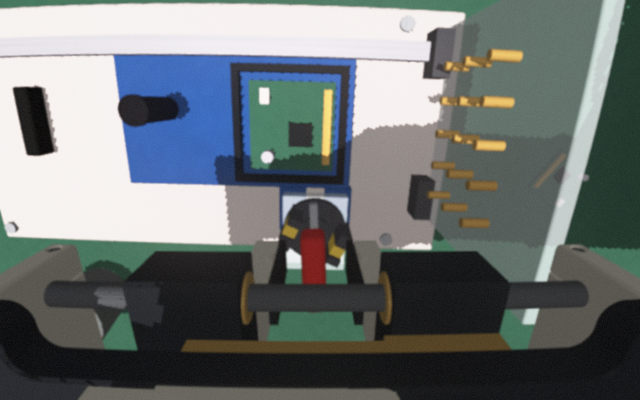

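The red bar (313,258) sits centred between the fingers, clear of everything. Closing.

Request:
drive_tool([
  [0, 0, 0, 0, 0, 0, 0.6],
  [0, 0, 0, 0, 0, 0, 0.7],
  [0, 0, 0, 0, 0, 0, 0.85],
  [0, 0, 0, 0, 0, 0, 1],
  [0, 0, 0, 0, 0, 0, 1],
], grip_force=20)

```text
t: 3.92
eef_pos: [0.5354, -0.0477, 0.2678]
ee_rot: [3.142, 0.0, 1.903]
force: [0.2, -4.2, 0.9]
width: 0.0117
```

```bash
cat > s.py <<'E'
from station import *
s=get_state(); print(s["eef_pos"].round(4),s["ee_rot"].round(4),"F",s["force"].round(2),"M",s["moment"].round(3),"w",round(s["width"],4),s["t"])
E
python3 s.py
```

```text
[ 0.5354 -0.0477  0.2678] [3.1415e+00 4.0000e-04 1.9029e+00] F [ 0.19 -4.21  0.93] M [-1.534 -0.299  0.038] w 0.0117 3.925
```

Request:
drive_tool([
  [-1, 0, 0, 0, 0, 0, 1],
  [-1, 0, -3, 0, 0, 0, 1],
  [-1, 0, -6, 0, 0, 0, 1],
  [-1, 0, -8, 0, 0, 0, 1],
  [-1, 0, -8, 0, 0, 0, 1],
])

```text
t: 4.55
eef_pos: [0.5354, -0.0483, 0.2755]
ee_rot: [-3.141, -0.0, 1.903]
force: [1.5, -0.8, -8.4]
width: 0.0121
```

```bash
python3 s.py
```

```text
[ 0.5354 -0.0483  0.2755] [-3.1411e+00 -4.0000e-04  1.9027e+00] F [ 1.54 -0.84 -8.38] M [-0.296 -0.629 -0.004] w 0.0121 4.55
```

Request:
drive_tool([
  [0, 0, -3, 0, 0, 0, 1],
  [0, 0, -5, 0, 0, 0, 1],
  [0, 0, -7, 0, 0, 0, 1],
  [0, 0, -9, 0, 0, 0, 1],
  [0, 0, -9, 0, 0, 0, 1],
])

```text
t: 5.18
eef_pos: [0.5355, -0.0484, 0.2847]
ee_rot: [-3.141, -0.0, 1.903]
force: [1.3, -0.8, -8.7]
width: 0.0117
```

Request:
drive_tool([
  [0, 0, -1, 0, 0, 0, 1],
  [0, 0, -2, 0, 0, 0, 1],
  [0, 0, -2, 0, 0, 0, 1],
])

```text
t: 5.55
eef_pos: [0.5356, -0.0484, 0.2866]
ee_rot: [-3.141, -0.0, 1.903]
force: [0.5, 0.3, -9.0]
width: 0.0116
```

Request:
drive_tool([
  [0, 0, -0.5, 0, 0, 0, 1],
  [0, 0, -1, 0, 0, 0, 1],
  [0, 0, -1, 0, 0, 0, 1],
])

```text
t: 5.92
eef_pos: [0.5356, -0.0484, 0.2876]
ee_rot: [-3.141, -0.0, 1.903]
force: [0.6, 0.3, -8.7]
width: 0.0118
```

Request:
drive_tool([
  [0, 0, -0.5, 0, 0, 0, 1],
  [0, 0, -1, 0, 0, 0, 1],
  [0, 0, -1, 0, 0, 0, 1],
])

```text
t: 6.3
eef_pos: [0.5356, -0.0484, 0.2887]
ee_rot: [-3.142, -0.0, 1.903]
force: [0.1, 0.4, -10.2]
width: 0.012
```

Request:
drive_tool([
  [0, 0, -0.5, 0, 0, 0, 1],
  [0, 0, -1, 0, 0, 0, 1],
  [0, 0, -1, 0, 0, 0, 1],
])

```text
t: 6.68
eef_pos: [0.5356, -0.0484, 0.2897]
ee_rot: [-3.141, -0.0, 1.903]
force: [-0.4, -1.0, -9.8]
width: 0.0119
```

Request:
drive_tool([
  [0, 0, -0.5, 0, 0, 0, 1],
  [0, 0, -0.5, 0, 0, 0, 1],
])

```text
t: 6.92
eef_pos: [0.5356, -0.0484, 0.2902]
ee_rot: [-3.142, -0.0, 1.903]
force: [-0.1, -0.7, -8.7]
width: 0.0121
```

Request:
drive_tool([
  [0, 0, -0.5, 0, 0, 0, 1],
  [0, 0, -0.5, 0, 0, 0, 1],
])

```text
t: 7.18
eef_pos: [0.5356, -0.0484, 0.2902]
ee_rot: [-3.141, -0.0, 1.903]
force: [2.1, -0.6, -16.1]
width: 0.0119
```

Request:
drive_tool([
  [0, 0, -0.5, 0, 0, 0, 1],
  [0, 0, -0.5, 0, 0, 0, 1],
])

```text
t: 7.42
eef_pos: [0.5355, -0.0483, 0.2903]
ee_rot: [-3.141, -0.0, 1.903]
force: [4.4, -0.8, -24.4]
width: 0.0118
```

```bash
python3 s.py
python3 - <<'E'
from w import *
f=grab_frame("top"); P=cloud(f); hsv=cv2.cvtColor(f["img"],cv2.COLOR_RGB2HSV)
f2,im,P2,h2,red=look("w4.png")
m=red&(f2["range_z"]>0); m[:220]=0
ys,xs=np.nonzero(m); print(len(xs)); Q=P2[m]; print(np.percentile(Q,[5,50,95],axis=0).round(4))
st=(f2["range_z"]>0)&(abs(P2[...,0]-.535)<.02)&(abs(P2[...,1]+.048)<.02); print(np.histogram(P2[st][:,2],bins=np.arange(.04,.16,.004)))
save("w4c.png",cv2.resize(im[150:350,200:430],None,fx=3,fy=3,interpolation=2))
E
```

```text
[ 0.5355 -0.0483  0.2903] [-3.1406e+00 -4.0000e-04  1.9026e+00] F [  4.43  -0.77 -24.42] M [-0.381 -1.667  0.025] w 0.0118 7.425
tcp [ 0.5355 -0.0484  0.2903] [-3.1406e+00 -5.0000e-04  1.9025e+00] q6 -1.513 F [  4.7   -1.04 -27.18] 7.525
1272
[[ 0.516  -0.0574  0.1295]
 [ 0.525  -0.051   0.1375]
 [ 0.5373 -0.0438  0.1388]]
(array([  22,   37,  263,  191,  865,  253,   84,   85,  322,  305,   21,
        176,    0,    0,    0,    0,    0,    2,   32,  151,  182,  243,
        300,  325, 1153,  139,  143,  157,  159]), array([0.04 , 0.044, 0.048, 0.052, 0.056, 0.06 , 0.064, 0.068, 0.072,
       0.076, 0.08 , 0.084, 0.088, 0.092, 0.096, 0.1  , 0.104, 0.108,
       0.112, 0.116, 0.12 , 0.124, 0.128, 0.132, 0.136, 0.14 , 0.144,
       0.148, 0.152, 0.156]))
```

View pics/w4c.png

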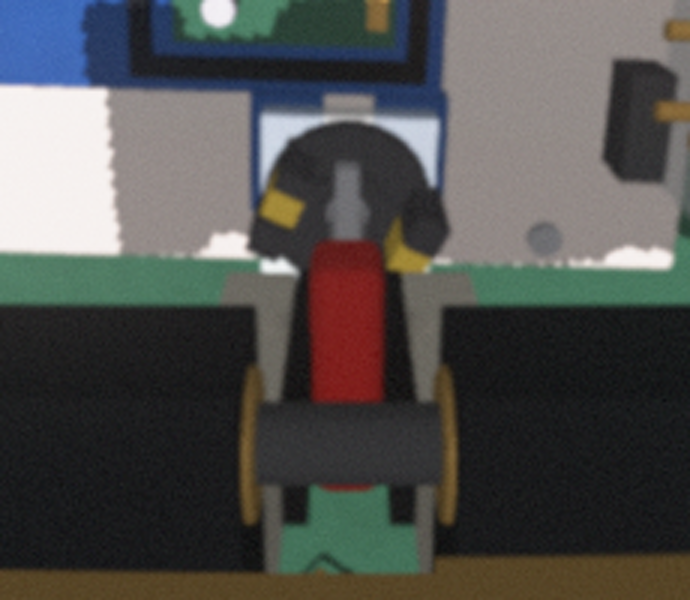

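At its stop (tcp z .2902, contact ≈16 N); the bar has risen and its pin (347,190 crop) is above the sleeve. Backing off 2 mm, then turning gently.

Request:
drive_tool([
  [0, 0, 1, 0, 0, 0, 1],
  [0, 0, 2, 0, 0, 0, 1],
  [0, 0, 2, 0, 0, -2, 1],
  [0, 0, 2, 0, 0, -4, 1],
  [0, 0, 2, 0, 0, -6, 1],
  [0, 0, 2, 0, 0, -8, 1],
  [0, 0, 2, 0, 0, -8, 1],
])

```text
t: 8.4
eef_pos: [0.5357, -0.0484, 0.2892]
ee_rot: [3.142, 0.0, 2.043]
force: [-0.8, 0.1, -9.3]
width: 0.0114
```

```bash
python3 s.py
```

```text
[ 0.5357 -0.0484  0.2892] [3.1415 0.     2.0433] F [-0.77  0.14 -9.29] M [0.072 0.338 0.016] w 0.0114 8.4
```

Request:
drive_tool([
  [0, 0, 0, 0, 0, -3, 1],
  [0, 0, 0, 0, 0, -6, 1],
  [0, 0, 0, 0, 0, -9, 1],
  [0, 0, 0, 0, 0, -12, 1],
  [0, 0, 0, 0, 0, -15, 1],
  [0, 0, 0, 0, 0, -18, 1],
  [0, 0, 0, 0, 0, -21, 1],
  [0, 0, 0, 0, 0, -24, 1],
  [0, 0, 0, 0, 0, -27, 1],
  [0, 0, 0, 0, 0, -27, 1],
])

```text
t: 9.65
eef_pos: [0.5356, -0.0483, 0.2891]
ee_rot: [-3.141, -0.0, 2.513]
force: [-1.1, -0.1, -9.0]
width: 0.0119
```

```bash
python3 s.py
python3 - <<'E'
from w import *
f,im,P,hsv,red=look("w5.png")
save("w5c.png",cv2.resize(im[120:350,180:450],None,fx=2.5,fy=2.5,interpolation=2))
ok=f["range_z"]>0
ye=(hsv[...,0]>15)&(hsv[...,0]<38)&(hsv[...,1]>100)&ok&(np.hypot(P[...,0]-.5357,P[...,1]+.0484)<.024)
n,l,s,c=cv2.connectedComponentsWithStats(ye.astype(np.uint8))
for i in range(1,n):
    if s[i,4]>8:
        p=np.median(P[l==i],0); d=p-[.5357,-.0484,0]; print("yel",s[i],p.round(4),np.degrees(np.arctan2(d[1],d[0]))-17.5)
E
```

```text
[ 0.5356 -0.0483  0.2891] [-3.1415e+00 -2.0000e-04  2.5133e+00] F [-1.07 -0.06 -8.97] M [0.193 0.469 0.055] w 0.0119 9.65
tcp [ 0.5356 -0.0483  0.2891] [-3.1415e+00 -2.0000e-04  2.5126e+00] q6 -0.904 F [-1.61  0.61 -8.55] 9.7
yel [296 195  15  22 220] [ 0.5348 -0.0653  0.0727] -110.55842864493826
yel [327 231   3   9  16] [ 0.5341 -0.0349  0.0637] 79.44169775643961
yel [345 313   6  13  19] [ 0.516  -0.0602  0.1937] -166.56326414381635
yel [282 316   5  10  17] [ 0.5303 -0.0707  0.1942] -121.02355928188689
yel [ 266  335   98   19 1157] [ 0.5228 -0.0649  0.2046] -145.45428751011994
```

View pics/w5c.png

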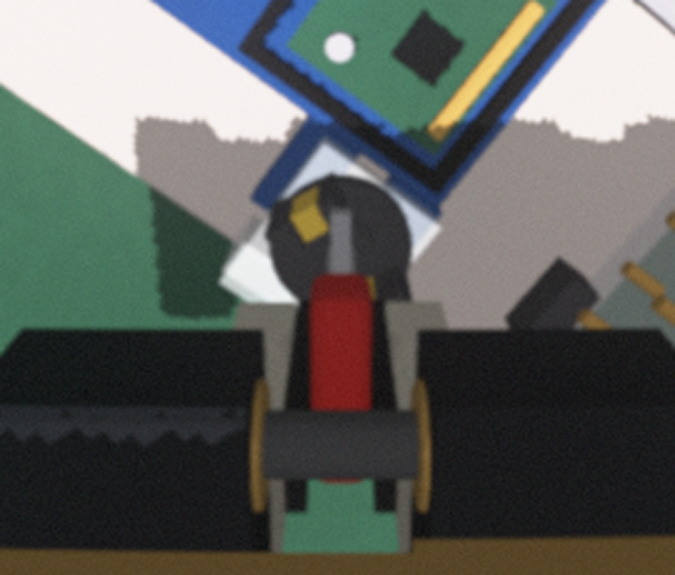

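Pin (342,235) lies on the flat of the sleeve, yellow notch at (310,215) still ahead; its floor estimate is 1.16–1.21 rad. Turning on to ≈1.0 and lowering onto the flat top.

Request:
drive_tool([
  [0, 0, 0, 0, 0, -3, 1],
  [0, 0, 0, 0, 0, -6, 1],
  [0, 0, 0, 0, 0, -9, 1],
  [0, 0, 0, 0, 0, -12, 1],
  [0, 0, 0, 0, 0, -15, 1],
  [0, 0, 0, 0, 0, -18, 1],
  [0, 0, 0, 0, 0, -21, 1],
  [0, 0, 1, 0, 0, -21, 1],
  [0, 0, 1.5, 0, 0, -21, 1],
  [0, 0, 2, 0, 0, -21, 1],
  [0, 0, 2, 0, 0, -21, 1],
])

```text
t: 11.08
eef_pos: [0.5356, -0.0484, 0.2871]
ee_rot: [-3.142, -0.0, 2.88]
force: [-1.9, 0.4, -9.3]
width: 0.0116
```

Request:
drive_tool([
  [0, 0, 0.5, 0, 0, 0, 1],
  [0, 0, 0.5, 0, 0, 0, 1],
])

```text
t: 11.32
eef_pos: [0.5356, -0.0484, 0.2867]
ee_rot: [3.142, -0.0, 2.88]
force: [-1.9, 0.0, -8.0]
width: 0.0122
```

Request:
drive_tool([
  [0, 0, 0.5, 0, 0, 0, 1],
  [0, 0, 0.5, 0, 0, 0, 1],
])

```text
t: 11.58
eef_pos: [0.5357, -0.0484, 0.2864]
ee_rot: [-3.142, 0.0, 2.88]
force: [-3.1, 0.6, -4.5]
width: 0.0117
```

Touching the flat top at z≈.2865. Sweep for the notch.

Request:
drive_tool([
  [0, 0, 0.3, 0, 0, -1.5, 1],
  [0, 0, 0.3, 0, 0, -3, 1],
  [0, 0, 0.3, 0, 0, -3, 1],
])

```text
t: 11.95
eef_pos: [0.5356, -0.0483, 0.2856]
ee_rot: [3.142, -0.0, 2.933]
force: [-2.6, 0.4, -7.6]
width: 0.0119
```

Request:
drive_tool([
  [0, 0, 0, 0, 0, -1.5, 1],
  [0, 0, 0, 0, 0, -3, 1],
  [0, 0, 0, 0, 0, -3, 1],
])

```text
t: 12.32
eef_pos: [0.5356, -0.0483, 0.2857]
ee_rot: [-3.142, -0.0, 2.986]
force: [-1.9, -0.4, -9.4]
width: 0.0117
```

Request:
drive_tool([
  [0, 0, 0, 0, 0, -1, 1],
  [0, 0, 0, 0, 0, -2, 1],
  [0, 0, 0, 0, 0, -2, 1],
])

```text
t: 12.7
eef_pos: [0.5356, -0.0484, 0.2858]
ee_rot: [3.142, -0.0, 3.02]
force: [-2.5, 0.4, -8.5]
width: 0.0123
```

```bash
python3 s.py
```

```text
[ 0.5356 -0.0484  0.2858] [ 3.1416e+00 -1.0000e-04  3.0203e+00] F [-2.51  0.39 -8.54] M [0.224 1.064 0.   ] w 0.0123 12.7
```

Request:
drive_tool([
  [0, 0, 0.7, 0, 0, 0, 1],
  [0, 0, 1.2, 0, 0, 0, 1],
  [0, 0, 1.2, 0, 0, 0, 1],
])

```text
t: 13.08
eef_pos: [0.5356, -0.0484, 0.2846]
ee_rot: [-3.142, -0.0, 3.02]
force: [-2.2, 0.5, -9.8]
width: 0.0119
```

```bash
python3 s.py
```

```text
[ 0.5356 -0.0484  0.2846] [-3.1415e+00 -1.0000e-04  3.0200e+00] F [-2.2   0.49 -9.83] M [0.206 1.118 0.037] w 0.0119 13.075
```

Pin is descending freely past the flat top (z .2846, full spring load carried): it is in the notch. Lower to the floor.

Request:
drive_tool([
  [0, 0, 0.5, 0, 0, 0, 1],
  [0, 0, 1, 0, 0, 0, 1],
  [0, 0, 1, 0, 0, 0, 1],
])

```text
t: 13.45
eef_pos: [0.5356, -0.0484, 0.2836]
ee_rot: [-3.142, -0.0, 3.02]
force: [-3.1, 0.4, -8.9]
width: 0.012
```

Request:
drive_tool([
  [0, 0, 0.5, 0, 0, 0, 1],
  [0, 0, 0.8, 0, 0, 0, 1],
  [0, 0, 0.8, 0, 0, 0, 1],
])

```text
t: 13.82
eef_pos: [0.5357, -0.0484, 0.2831]
ee_rot: [-3.142, 0.0, 3.02]
force: [-3.2, 0.9, -4.0]
width: 0.012
```

```bash
python3 s.py
```

```text
[ 0.5357 -0.0484  0.2831] [-3.1416e+00  2.0000e-04  3.0201e+00] F [-3.19  0.88 -4.  ] M [ 0.273  1.65  -0.065] w 0.012 13.825
```

Seated on the floor at z .2833, 3.3 mm below the flat top. Unload, release, rise.

Request:
drive_tool([
  [0, 0, 0.5, 0, 0, 0, 1],
  [0, 0, 0.5, 0, 0, 0, 1],
  [0, 0, 0.5, 0, 0, 0, 0.5],
  [0, 0, 0.5, 0, 0, 0, 0.2],
  [0, 0, 0.5, 0, 0, 0, 0],
  [0, 0, 0.5, 0, 0, 0, 0],
  [0, 0, -10, 0, 0, 0, 0],
  [0, 0, -40, 0, 0, 0, 0],
  [0, 0, -70, 0, 0, 0, 0],
  [0, 0, -100, 0, 0, 0, 0],
  [0, 0, -120, 0, 0, 0, 0],
  [0, 0, -120, 0, 0, 0, 0],
])

```text
t: 15.32
eef_pos: [0.536, -0.0484, 0.4053]
ee_rot: [3.14, 0.004, 3.02]
force: [-1.0, -0.1, -0.5]
width: 0.0434
```

Run:
```python
from w import *
f,im,P,hsv,red=look("w6.png"); ok=f["range_z"]>0
m=red&ok&(P[...,2]>.08); Q=P[m]; print(m.sum(),np.percentile(Q,[5,50,95],axis=0).round(4))
t=m&(P[...,2]>np.percentile(Q[:,2],95)-.004); ys,xs=np.nonzero(t); z=np.median(P[t][:,2]); print("top z",z)
pts=P[t][:,:2]*1000; print(cv2.minAreaRect(pts.astype(np.float32)))
v=np.linalg.eigh(np.cov(pts.T))[1][:,1]; print("turn deg",np.degrees(np.arctan2(v[1],v[0]))%180-17.5)
pm=ok&(abs(P[...,2]-.067)<.003)&(np.hypot(P[...,0]-.4955,P[...,1]+.1695)<.02); print("post",pm.sum(),P[pm].mean(0) if pm.any() else None)
save("w6c.png",im)
```

```text
tcp [ 0.5356 -0.0484  0.4038] [3.1407e+00 1.9000e-03 3.0200e+00] q6 -0.396 F [0.08 0.78 0.02] 15.375
568 [[ 0.5305 -0.0674  0.1278]
 [ 0.536  -0.0514  0.1307]
 [ 0.541  -0.0314  0.1319]]
top z 0.13073654682519872
((536.4833984375, -48.29729461669922), (39.45331954956055, 11.028762817382812), 83.53375244140625)
turn deg 66.23529216235998
post 315 [ 0.49623746 -0.16987328  0.06774738]
```

View pics/w6c.png

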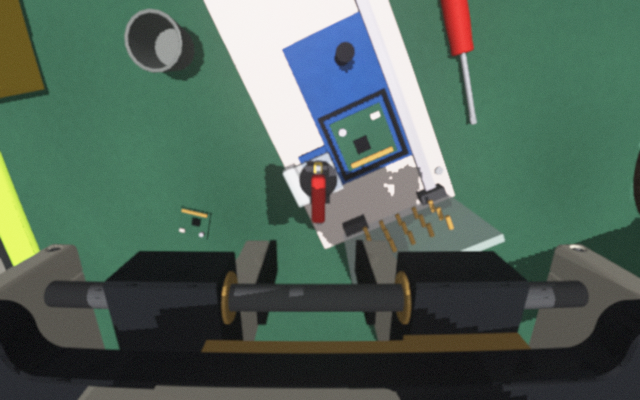

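Bar top now at z .1307 (lift ≈15.0 mm, versus 18.5 on the flat top), turned ≈66°: parked. Scene undisturbed; post at (344,50). Check rail height beside the post before choosing the grip.

Run:
```python
from w import *
f,im,P,hsv,red=look("w7.png"); ok=f["range_z"]>0
a=np.radians(17.5);c=np.array([.5356,-.0484])-np.array([[np.cos(a),-np.sin(a)],[np.sin(a),np.cos(a)]])@[.055,.085]
print("fixture",c)
X=(P[...,:2]-c)@np.array([[np.cos(a),-np.sin(a)],[np.sin(a),np.cos(a)]])
print("post fx",(np.array([.496,-.1697])-c)@np.array([[np.cos(a),-np.sin(a)],[np.sin(a),np.cos(a)]]))
for x0 in np.arange(-.095,-.03,.005):
    m=ok&(abs(X[...,0]-x0)<.0025)&(abs(X[...,1]+.0)<.04)
    print(round(x0,3),m.sum(),np.percentile(P[m][:,2],[50,95]).round(4) if m.any() else '')
for y0 in np.arange(-.01,.05,.005):
    m=ok&(abs(X[...,1]-y0)<.0025)&(abs(X[...,0]+.024)<.02); print('y',round(y0,3),np.percentile(P[m][:,2],[50,95]).round(4) if m.any() else '')
dx=np.array([.496,-.1697])-get_state()["eef_pos"][:2]; y=get_state()["ee_rot"][2]
print("tool shift",dx@[np.cos(y),np.sin(y)]*1000,dx@[np.sin(y),-np.cos(y)]*1000,"az",-np.degrees(np.pi+a-y))
```

```text
tcp [ 0.5354 -0.0484  0.4029] [3.1412e+00 2.0000e-04 3.0199e+00] q6 -0.396 F [0.09 0.23 0.16] 15.425
fixture [ 0.50870556 -0.14600476]
post fx [-0.0192428  -0.01877792]
-0.095 326 [-0.0002  0.0011]
-0.09 108 [0.0111 0.0123]
-0.085 348 [0.0117 0.013 ]
-0.08 356 [0.0117 0.013 ]
-0.075 352 [0.0118 0.0131]
-0.07 215 [0.0118 0.0132]
-0.065 315 [0.0219 0.0231]
-0.06 369 [0.0219 0.0233]
-0.055 337 [0.0221 0.0244]
-0.05 355 [0.0238 0.0267]
-0.045 380 [0.0239 0.03  ]
-0.04 365 [0.0239 0.0291]
-0.035 336 [0.0238 0.0295]
y -0.01 [0.024  0.0673]
y -0.005 [0.0237 0.025 ]
y 0.0 [0.0238 0.025 ]
y 0.005 [0.0238 0.0251]
y 0.01 [0.0238 0.0251]
y 0.015 [0.024  0.0252]
y 0.02 [0.0238 0.0251]
y 0.025 [0.0238 0.0253]
y 0.03 [0.0297 0.0311]
y 0.035 [0.0238 0.0301]
y 0.04 [0.0275 0.0296]
y 0.045 [0.0286 0.0304]
tool shift 24.402438701447096 -125.21169552266883 az -24.47411795802401
```

Rail only 22 mm high; jaws along fixture x are clear. Going to the post.

Request:
drive_tool([
  [6, -30, 0, 0, 0, -6, 0],
  [12, -60, 0, 0, 0, -12, 0],
  [18, -95, 0, 0, 0, -18, 0],
  [24.4, -125, 0, 0, 0, -24.5, 0],
  [24.4, -125, 35, 0, 0, -24.5, 0],
  [24.4, -125, 70, 0, 0, -24.5, 0],
  [24.4, -125, 105, 0, 0, -24.5, 0],
  [24.4, -125, 105, 0, 0, -24.5, 0],
])

```text
t: 16.42
eef_pos: [0.4949, -0.1695, 0.2949]
ee_rot: [3.139, -0.007, -2.836]
force: [0.3, 0.6, 0.9]
width: 0.0437
```

Run:
```python
from w import *
f,im,P,hsv,red=look("w8.png"); ok=f["range_z"]>0
pm=ok&(abs(P[...,2]-.0675)<.002)&(np.hypot(P[...,0]-.4955,P[...,1]+.1695)<.02)
ys,xs=np.nonzero(pm); p=P[pm]; print(pm.sum(), (p.min(0)+p.max(0))/2, np.ptp(p,axis=0))
```

```text
tcp [ 0.496  -0.1695  0.2969] [ 3.1408 -0.0035 -2.8355] q6 0.261 F [0.35 0.18 0.11] 16.475
494 [ 0.49635705 -0.16982774  0.06751192] [0.01791982 0.01828409 0.00393649]
```

View pics/w8.png

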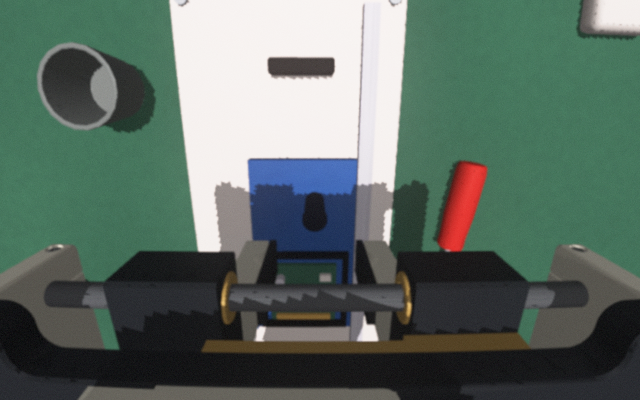

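Post (315,205) is centred between the jaws; position error <0.5 mm. Descend and grip.

Request:
drive_tool([
  [0, 0, 25, 0, 0, 0, 0],
  [0, 0, 50, 0, 0, 0, 0],
  [0, 0, 70, 0, 0, 0, 0.1],
  [0, 0, 82, 0, 0, 0, 0.2],
  [0, 0, 86, 0, 0, 0, 0.3],
  [0, 0, 86, 0, 0, 0, 0.4],
  [0, 0, 86, 0, 0, 0, 0.55],
  [0, 0, 86, 0, 0, 0, 0.7],
  [0, 0, 86, 0, 0, 0, 0.85],
  [0, 0, 86, 0, 0, 0, 1],
  [0, 0, 86, 0, 0, 0, 1],
], grip_force=15)

```text
t: 17.85
eef_pos: [0.4951, -0.1698, 0.2123]
ee_rot: [3.141, -0.002, -2.836]
force: [-5.2, -1.9, 5.9]
width: 0.0155
```

```bash
python3 s.py
```

```text
[ 0.4951 -0.1698  0.2123] [ 3.1412e+00 -2.4000e-03 -2.8359e+00] F [-5.19 -1.9   5.93] M [-0.568  2.035 -0.017] w 0.0155 17.85
```

Small side load; ease it 1 mm, then start the slide slowly along tool -y.

Request:
drive_tool([
  [1, 0, -0.5, 0, 0, 0, 1],
  [1, -1, -0.5, 0, 0, 0, 1],
  [1, -3, -0.5, 0, 0, 0, 1],
  [1, -6, -0.5, 0, 0, 0, 1],
  [1, -10, -0.5, 0, 0, 0, 1],
  [1, -10, -0.5, 0, 0, 0, 1],
])

```text
t: 18.6
eef_pos: [0.4981, -0.1799, 0.2123]
ee_rot: [-3.142, -0.001, -2.836]
force: [-4.2, -3.1, 1.1]
width: 0.0158
```

```bash
python3 s.py
```

```text
[ 0.4981 -0.1799  0.2123] [-3.1416e+00 -1.2000e-03 -2.8359e+00] F [-4.25 -3.13  1.08] M [-0.979  1.871  0.06 ] w 0.0158 18.6
```

Request:
drive_tool([
  [0.7, -4, 0, 0, 0, 0, 1],
  [0.7, -8, 0, 0, 0, 0, 1],
  [0.7, -12, 0, 0, 0, 0, 1],
  [0.7, -16, 0, 0, 0, 0, 1],
  [0.7, -20, 0, 0, 0, 0, 1],
  [0.7, -24, 0, 0, 0, 0, 1],
  [0.7, -28, 0, 0, 0, 0, 1],
  [0.7, -32, 0, 0, 0, 0, 1],
  [0.7, -36, 0, 0, 0, 0, 1],
  [0.7, -40, 0, 0, 0, 0, 1],
  [0.7, -40, 0, 0, 0, 0, 1],
])

```text
t: 19.98
eef_pos: [0.5098, -0.2181, 0.2123]
ee_rot: [-3.141, -0.0, -2.836]
force: [-2.4, -1.9, -1.9]
width: 0.0152
```

```bash
python3 s.py; python3 -c "
import numpy as np
from station import *
s=get_state(); a=np.radians(17.5); print((s['eef_pos'][:2]-[.496,-.1697])@[np.sin(a),-np.cos(a)], s['force'][:2]@[np.sin(a),-np.cos(a)])"
```

```text
[ 0.5098 -0.2181  0.2123] [-3.1413e+00 -1.0000e-04 -2.8358e+00] F [-2.4  -1.85 -1.9 ] M [-0.805  1.273 -0.013] w 0.0152 19.975
0.05031402034471355 1.044265462720721
```

Request:
drive_tool([
  [0, -3, 0, 0, 0, 0, 1],
  [0, -6, 0, 0, 0, 0, 1],
  [0, -8, 0, 0, 0, 0, 1],
  [0, -10, 0, 0, 0, 0, 1],
  [0, -11.5, 0, 0, 0, 0, 1],
  [0, -12.5, 0, 0, 0, 0, 1],
  [0, -12.5, 0, 0, 0, 0, 1],
])

```text
t: 20.85
eef_pos: [0.5135, -0.2297, 0.2123]
ee_rot: [-3.141, -0.0, -2.836]
force: [-3.1, -2.2, -2.2]
width: 0.0157
```

Request:
drive_tool([
  [0, -0.5, 0, 0, 0, 0, 1],
  [0, -1, 0, 0, 0, 0, 1],
  [0, -1, 0, 0, 0, 0, 1],
])

```text
t: 21.22
eef_pos: [0.5137, -0.2305, 0.2123]
ee_rot: [3.142, -0.0, -2.836]
force: [-4.2, -0.0, -1.0]
width: 0.0159
```

Request:
drive_tool([
  [0, -0.5, 0, 0, 0, 0, 1],
  [0, -1, 0, 0, 0, 0, 1],
  [0, -1, 0, 0, 0, 0, 1],
])

```text
t: 21.6
eef_pos: [0.514, -0.2316, 0.2123]
ee_rot: [3.142, -0.0, -2.836]
force: [-4.3, -0.2, -1.5]
width: 0.0154
```

Request:
drive_tool([
  [0, -0.5, 0, 0, 0, 0, 1],
  [0, -0.5, 0, 0, 0, 0, 1],
])

```text
t: 21.85
eef_pos: [0.5142, -0.232, 0.2123]
ee_rot: [3.142, -0.0, -2.836]
force: [-4.0, 0.2, -1.3]
width: 0.0159
```

Request:
drive_tool([
  [0, -0.5, 0, 0, 0, 0, 1],
  [0, -0.5, 0, 0, 0, 0, 1],
])

```text
t: 22.1
eef_pos: [0.5143, -0.2322, 0.2123]
ee_rot: [3.141, -0.0, -2.836]
force: [-4.9, 2.3, -0.7]
width: 0.0156
```

Request:
drive_tool([
  [0, -0.5, 0, 0, 0, 0, 1],
  [0, -0.5, 0, 0, 0, 0, 1],
])

```text
t: 22.35
eef_pos: [0.5143, -0.2324, 0.2123]
ee_rot: [3.141, -0.0, -2.836]
force: [-5.0, 4.7, 1.3]
width: 0.0156
```

Against the rubber stop (motion ends, force rising ≈5–7 N). One touch more, then release and rise.

Request:
drive_tool([
  [0, -0.4, 0, 0, 0, 0, 1],
  [0, -0.4, 0, 0, 0, 0, 1],
])

```text
t: 22.6
eef_pos: [0.5144, -0.2325, 0.2123]
ee_rot: [3.14, -0.0, -2.836]
force: [-6.4, 7.1, 2.7]
width: 0.0156
```

Request:
drive_tool([
  [0, 0, 0, 0, 0, 0, 0.6],
  [0, 0, 0, 0, 0, 0, 0.4],
  [0, 0, 0, 0, 0, 0, 0.2],
  [0, 0, 0, 0, 0, 0, 0.1],
  [0, 0, -5, 0, 0, 0, 0.1],
  [0, 0, -25, 0, 0, 0, 0.1],
  [0, 0, -60, 0, 0, 0, 0.1],
  [0, 0, -100, 0, 0, 0, 0.1],
  [0, 0, -140, 0, 0, 0, 0.1],
  [0, 0, -180, 0, 0, 0, 0.1],
  [0, 0, -190, 0, 0, 0, 0.1],
  [0, 0, -190, 0, 0, 0, 0.1],
])

```text
t: 24.1
eef_pos: [0.5146, -0.2333, 0.403]
ee_rot: [-3.141, 0.002, -2.836]
force: [-0.5, 0.3, -1.8]
width: 0.0398
```

Run:
```python
from w import *
f,im,P,hsv,red=look("w9.png"); ok=f["range_z"]>0
pm=ok&(abs(P[...,2]-.0675)<.002)&(np.hypot(P[...,0]-.514,P[...,1]+.232)<.02)
p=P[pm]; c=(p.min(0)+p.max(0))/2; a=np.radians(17.5); print("post",pm.sum(),c,"travel",(c[:2]-[.4962,-.1698])@[np.sin(a),-np.cos(a)])
g=grab_frame("top"); Q=cloud(g); h=cv2.cvtColor(g["img"],cv2.COLOR_RGB2HSV)
r=((h[...,0]<8)|(h[...,0]>172))&(h[...,1]>150)&(np.hypot(Q[...,0]-.5356,Q[...,1]+.0484)<.03)&(g["range_z"]>0)
print("bar z",np.percentile(Q[r][:,2],[50,90]) if r.any() else None,r.sum())
A=cv2.resize(g["img"][130:290,280:460],(720,640))[:, :]
save("x9.png",np.hstack([cv2.resize(g["img"][145:285,290:450],(400,350)),cv2.resize(im,(400,250))[:250] if 0 else cv2.copyMakeBorder(cv2.resize(im,(400,250)),0,100,0,0,0)]))
```

```text
tcp [ 0.5143 -0.2332  0.4018] [ 3.1411e+00 -2.0000e-04 -2.8358e+00] q6 0.385 F [-0.45  0.96 -0.15] 24.15
post 230 [ 0.51597337 -0.23176509  0.06758671] travel 0.06504312656663487
bar z None 0
```

View pics/x9.png

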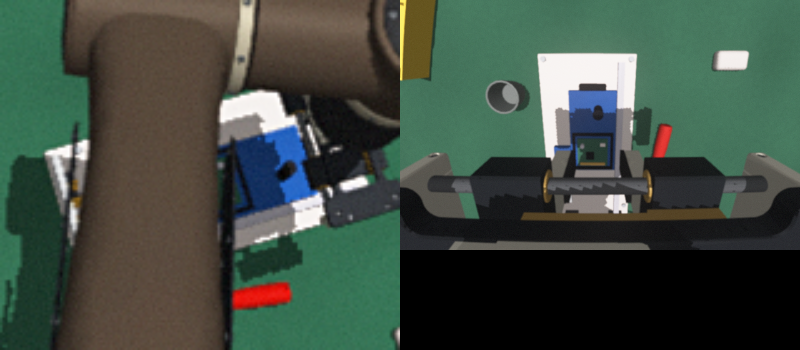

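Wrist view: carriage (593,95) reaches the black end stop (593,87), board still in the nest; travel measured 65.0 mm. The top view of the bar is hidden by the arm, so check it with the scene camera.

Run:
```python
from w import *
g=grab_frame("scene"); Q=cloud(g); h=cv2.cvtColor(g["img"],cv2.COLOR_RGB2HSV)
r=((h[...,0]<8)|(h[...,0]>172))&(h[...,1]>150)&(g["range_z"]>0)&(np.hypot(Q[...,0]-.5356,Q[...,1]+.0484)<.03)
print("bar",r.sum(),np.percentile(Q[r],[10,50,90,97],axis=0).round(4) if r.any() else None)
save("y.png",cv2.resize(g["img"][110:260,190:400],(840,600))[:, :800])
```

```text
bar 36 [[ 0.5333 -0.0641  0.122 ]
 [ 0.5387 -0.0482  0.1272]
 [ 0.5433 -0.0321  0.1329]
 [ 0.5449 -0.0303  0.135 ]]
```

View pics/y.png

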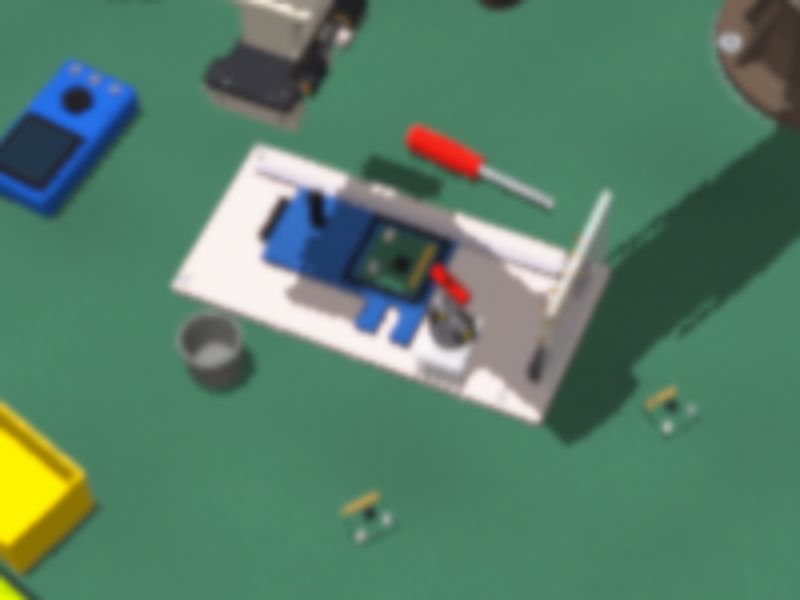

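The scene view shows the bar (450,283) still up and turned, the carriage (350,245) against the stop (275,220), the board in its nest (400,262), and the other things unmoved. Handing in.

```bash
python3 -c "
from station import *
print(job_done())"
```

```text
the job is handed in; nothing more can be done
None
```

The plunger is parked in its rest notch, the carriage is against the rubber end stop, and I have handed the job in (at about 24 s).

- **Plunger:** I lifted the T-bar to its stop, at about 22.4 mm with roughly 17 N of contact. I turned it anticlockwise and felt the pin drop about 3.3 mm into the notch, at about 1.15 rad. After release the bar top stood at z 0.131, a lift of about 15 mm; on the flat top it would have been about 18.5 mm.
- **Carriage:** I slid it by the post until it met the stop, with about 9 N at most at the wrist, then let go. Measured travel was 65.0 mm.
- **Last checks:** The board is in its nest, the other things on the bench look unmoved, and the gripper is clear.
- **Checks that failed or disagreed:**
  - The arm hid the bar in the final top view, so I checked it with the scene camera. That reading was coarse, with bar points at z 0.122–0.135, but agrees with the bar being up.
  - The bar first measured about 3.5° off the fixture's x axis. It turned freely, and I put this down to measurement error or play.

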